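Clamp a blocked dust pipe and ram the plug out

TASK

The clear dust pipe lying in the green clamp is blocked by a wooden plug. Turn the red clamp knob clockwise until the green indicator tab has popped out, then push the plug out of the pipe's far end into the grey tray with the orange-handled push rod, without the pipe shifting in its clamp. Finally take the rod out again and lay it flat on the bench, leaving the clamp tight and the things standing around undisturbed.

Things in the scene. Friction and masses are not known exactly. Their poses are not given: they have to be found in the camera images.
- cradle: Fixed pipe clamp with its catch tray, on a 130 x 150 mm wooden foot. Origin on the bench under the clamp's middle; z up; x is the pipe's axis, pointing the way the plug must leave. A grey bridge, 24 mm wide along x, stands over the pipe, along y at x = 0, on posts at y = +-55 mm; outer width 124 mm, top 172 mm above the bench.
- cradle_axis (a point): Point 100 mm above the cradle's origin, on the axis of a pipe lying in the two green V blocks.
- tray_in (a point): Centre of the grey tray's inner floor, 5 mm above the bench, at x = 125 mm in the cradle's frame. The open tray spans x = 60 to 190 mm and y = +-60 mm there; walls 50 mm high, its end wall (x = 188 mm) 88 mm high.
- knob_grip (a point): Centre of the red clamp knob on top of the bridge, 204 mm above the bench: a bar 60 mm long (its x), 16 mm wide (its y), 26 mm high, turning about a vertical axis; 19 mm are free below the bar's underside, over the bridge. Its axes turn with the knob.
- clamp_knob (a joint): Knob angle in rad, growing clockwise seen from above; starts at 0 to 0.25, hard stop at 1.55. The shoe meets the pipe near 0.5; the tab is out from about 1.25 on. It turns against less than 0.5 N m and stays where it is left.
- tab (a joint): Travel (m) of the green indicator tab (20 mm wide, 8 mm thick), hidden in the black spring housing under the bridge while the clamp is loose (0). It comes out of the housing along the cradle's +x, over the pipe, about 145 mm above the bench: at 0.020 it is flush with the housing, above 0.028 (8 mm proud) it counts as popped out.
- tab_tip (a point): Outer end of the green tab.
- pipe_center (a point): Middle of the loose clear plastic pipe with blue end bands, lying in the V blocks: 100 mm long along its x, 56 mm outside and 44 mm inside diameter, 0.25 kg. A sprung strip along the top of the bore stands about 6 mm in, so the free bore above its axis is 16 mm. Unclamped it slides along with the plug; clamped it holds more than 20 N.
- pipe_entry (a point): Centre of the pipe's open entry end (50 mm from its middle, away from the tray).
- pipe_exit (a point): Centre of the pipe's far open end, over the edge of the tray.
- plug_center (a point): Middle of the jammed round dark wooden plug, 39 mm in diameter and 50 mm long along its x, 60 g. It takes about 9 to 16 N to push along the pipe, all the way out; then it drops into the tray.
- rod_grip (a point): Middle of the push rod's orange handle, 70 mm long (its x), 28 mm wide (its y), 40 mm high (its z); the rod lies with the handle flat on the bench, this point 20 mm up. The rod weighs 0.2 kg, its balance point lies within the handle, some 25 mm or less ahead of this point. A steel shaft 14 mm in diameter runs from the handle along +x.
- rod_tip (a point): Tip of the push rod, the face of its black rubber head 22 mm in diameter and 12 mm long, 170 mm ahead of the handle's middle along the rod's x.
- glue_center (a point): Bystander: yellow glue bottle, 60 mm in diameter, 170 mm tall, standing; its middle.
- tin_center (a point): Bystander: blue tin, 72 mm in diameter, 90 mm tall, standing; its middle.
- tape_center (a point): Bystander: black tape measure, 66 x 36 mm, with a hook reaching 7 mm further along its x, 62 mm tall; its middle.
- offcut_center (a point): Bystander: pale wooden offcut, 70 x 45 mm, 36 mm tall, lying by the rod; its middle.
Things that resemble listed ones, but are neither listed nor needed, are in the scene too. What is shaped like the part that bears pipe_center but pink is not meant.

How it is judged:
On the way, in this order (a step that is already met when the one before it is completed fails the run):
1. the clamp is tightened until the green tab is out (value of joint tab above 0.028 m and x of plug_center in the frame of pipe_center below 0.03 m), for 0.2 s.
2. the plug is ejected over the tray by the rod, whose tip is inside the pipe or through it (x of plug_center in the frame of pipe_center above 0.052 m and x of rod_tip in the frame of cradle between 0 and 0.12 m and y of rod_tip in the frame of cradle between -0.022 and 0.022 m and z of rod_tip in the frame of cradle between 0.075 and 0.125 m).
3. the rod is drawn back out of the pipe (x of rod_tip in the frame of cradle below -0.055 m), for 0.05 s.
At the end, for the whole second after the job is handed in: The plug lies at rest in the grey tray; the green tab still stands out by more than 8 mm; the pipe is within 10 mm of where it began; the push rod lies at rest flat on the bench (handle middle below 28 mm, tip below 35 mm), released (x of plug_center in the frame of cradle between 0.06 and 0.19 m and y of plug_center in the frame of cradle between -0.06 and 0.06 m and height (world z) of plug_center below 0.055 m and linear speed of plug below 0.03 m/s and value of joint tab above 0.028 m and distance of pipe_center from where it was at the start of the episode below 0.01 m and height (world z) of rod_grip below 0.028 m and height (world z) of rod_tip below 0.035 m and linear speed of rod below 0.02 m/s); the robot touches nothing.
It fails at once if the pipe shifts more than 12 mm (distance of pipe_center from where it was at the start of the episode above 0.012 m).
It fails at once if the glue is moved more than 20 mm or knocked over (distance of glue_center from where it was at the start of the episode above 0.02 m).
It fails at once if the tin is moved more than 20 mm or knocked over (distance of tin_center from where it was at the start of the episode above 0.02 m).
It fails at once if the tape is moved more than 20 mm or knocked over (distance of tape_center from where it was at the start of the episode above 0.02 m).
It fails at once if the offcut is moved more than 20 mm or knocked over (distance of offcut_center from where it was at the start of the episode above 0.02 m).
It also fails if it takes over 72 s, if anything falls off the work surface, if the arm or the gripper's body presses on something with over 40 N, if the wrist force passes 120 N, or if a joint passes its speed limit or range.

ROBOT

A 6-joint arm with a two-finger parallel gripper is mounted at the origin on the work surface. World frame = base frame: x ahead of the robot, y to its left, z up, the work surface at z = 0. Lengths are in m, angles in rad, forces in N, time in s.
With the tool pointing down it reaches from about 0.325 to 0.9 m from the base axis. Payload 3.5 kg.
Tool frame: the origin (TCP) lies at the very end of the fingers, on their centre line; the grasp point (between the pads) lies 19 mm behind it (env.tcp_to_grasp is the distance from the TCP to the grasp point, in m); x points along the fingers, y is the direction in which the jaws open and shut, and the axes are right-handed (so a half turn about x gives the same grasp; the last joint's range is limited). The gripper opens to 85 mm and grips with 20 to 120 N. Pads are 22 mm wide; open, the fingers measure 114 mm over their backs; the gripper's body (76 mm by 85 mm) begins 54 mm behind the grasp point. The pads swing forward as they close: fully open they stand 13 mm farther back than shut.
Start: joints at [-1.203, 0.276, -0.026, 1.268, 0, 1.467], TCP at [0.283, -0.557, 0.231] pointing down, gripper open.
Joint ranges: [-3.12, 3.12], [-0.85, 1.88], [-1.08, 1.24], [-1.95, 2.15], [-1.57, 1.53], [-3.14, 3.14]. Speed limits (rad/s): [2.57, 2.57, 3.14, 3.14, 3.14, 3.14].

INTERFACE

Orientations are given as a rotation vector (axis times angle).
In Python, from workcell import env gives the robot as it stands.
- The arm moves only by the tool carry_out, never from a script. Its argument "increments" is a list of rows, each a list of 3 entries, a list of its own where there are three numbers: the shift along the tool's x, y, z in mm, then the turn about the tool's x in degrees, then the finger opening in mm, from 0 to 85.4. A call has exactly 8 rows; each row shifts and turns the commanded pose from where the row before left it, along the tool's axes as they then stand; what a row does not reach is not made up. A row lasts 1/10 s, in which the tool goes at most 50 mm and 8.59 degrees, less where a joint would pass 70% of its speed; a pose out of reach is approached as far as the arm can. A call with a gripper value outside its range is refused whole. The fingers move at their own pace and stop on an object; the grip force is fixed at half the most. Time passes only in rows, so rows that do not move let the fingers close, or fill a call up. It gives the time, the measured TCP pose, the force and the opening at its end, in the units of the state.
- env.state(): the state, without advancing time (a new reading comes with each control period).
- env.grab_frame(name): name is "scene" or "top" or "wrist"; returns a dict with "img" (480x640x3 uint8, red, green, blue), "fx", "fy", "cx", "cy" (pixels), "R" (3x3) and "t" (3): a world point X has camera coordinates R X + t; the wrist camera has in their place "T_tool_cam" (4x4, takes a point from camera to tool coordinates, whose origin is the TCP and whose axes are the tool frame's). Camera axes: x right, y down, z forward; pixel columns grow to the right and rows downward; lengths in m; the calibration is good to about 2 mm. A picture is of the moment at which its call begins: read the wrist's pose just before it. There is no depth.
- env.hand_in(): hands the job in, once; it reports no verdict.
Trained networks look in the newest picture that a camera, given by its name, has taken for a name from the list of things; names that differ only in an ending like _2 or _b are one class to them, and where a whole thing is asked for, a point or a joint stands for the part that bears it (a point fixed in the world has none). Each returns a list of dicts, best first, with "p" (0 to 1); they miss things now and then, are a little off and sometimes report something else, mostly with a low value. They report only what shows in the picture. A call takes as long as a camera call. They do not tell look-alikes from the thing itself.
- env.find_in(label, camera): "centre" ([column, row] in pixels, amid what is visible of it).
- env.masks_of(label, camera): "mask" (480x640 bool, what is visible of it) and "centre" ([column, row] in pixels, amid what is visible of it).
- env.tip_of(label, camera): "centre" ([column, row] in pixels: a listed point, or the origin of a listed thing).
The state is a dict: "time_s": time; "joint_pos": joint angles; "joint_vel": joint speeds; "joint_torque": joint torques, N m; "eef_pos": TCP position; "ee_rot": TCP orientation; "wrist_force": force on the tool from outside, world axes, zero at the start; "ft_torque": the same for the moment, N m; "grip_width": finger opening in m.
Only numpy, scipy, OpenCV 4.12 (cv2) and the standard library are available. Lean on these libraries where they do the work, as an engineer would, in place of code of your own. Each camera call takes 0.05 s, during which the arm holds its last target.

## Working session

There is one attempt and no reset: what is moved stays moved. The work goes in short steps, Python scripts to look and compute and a tool call to move; the robot and the scene stay as the last step left them, time stands still between calls to the robot, and variables do not carry over. Pictures are saved under pics/ and viewed, and the job is handed in when it is done.

Besides the shell and the picture viewer there is one more tool, called after ">>>" as name(argument=value, ...), one argument or row to a line, values as JSON. carry_out: Moves the arm, as the interface text tells. Its arguments: {"type":"object","properties":{"increments":{"type":"array"}},"required":["increments"]}

```bash
ls; mkdir -p pics; python3 - <<'E'
from workcell import env
import cv2
print(env.state())
for n in ("scene","top","wrist"):
    f=env.grab_frame(n); cv2.imwrite(f"pics/{n}0.png",f["img"][:,:,::-1]); print(n,{k:v for k,v in f.items() if k!="img"})
E
```

```text
pics
{'time_s': 0.0, 'joint_pos': array([-1.20340865e+00,  2.77190327e-01, -2.78510942e-02,  1.26801873e+00,
       -6.78160987e-06,  1.46739444e+00]), 'joint_vel': array([ 0.00105047,  0.00203486,  0.00058772,  0.00246509, -0.00058827,
        0.00023268]), 'joint_torque': array([ 3.59320948e-04, -4.45511627e+01,  2.95201850e+01,  1.64666818e-02,
        3.04673449e-06,  6.26690891e-06]), 'eef_pos': array([ 0.28320461, -0.5562914 ,  0.23013815]), 'ee_rot': array([ 1.95971928,  0.47235574, -1.96033337]), 'wrist_force': array([-0.51138477,  0.7259521 , -0.31421818]), 'ft_torque': array([ 0.0420768 ,  0.01429567, -0.03253606]), 'grip_width': 0.08554202058898584}
scene {'fx': 510.9917121568169, 'fy': 510.9917121568169, 'cx': 316.2993331212618, 'cy': 244.59220977255453, 'R': array([[ 0.5869546 ,  0.80946607,  0.01577897],
       [ 0.50319837, -0.34946936, -0.79035598],
       [-0.63425208,  0.47184303, -0.61244465]]), 't': array([-0.31921489, -0.18107994,  1.48734501])}
top {'fx': 586.6033494008184, 'fy': 586.6033494008184, 'cx': 316.5967276059035, 'cy': 248.60228508892234, 'R': array([[-0.01074948, -0.99984251, -0.01412109],
       [-0.9978936 ,  0.01162989, -0.06382095],
       [ 0.06397512,  0.0134053 , -0.99786145]]), 't': array([-0.02181755,  0.57333423,  1.49143213])}
wrist {'fx': 385.2951489451706, 'fy': 385.2951489451706, 'cx': 322.76391789832127, 'cy': 235.0536813908633, 'T_tool_cam': array([[ 7.01312610e-06, -2.93174302e-01,  9.56059009e-01,
        -1.42917271e-01],
       [ 9.99999694e-01,  7.49445270e-04,  2.22481006e-04,
        -1.04283651e-04],
       [-7.81739616e-04,  9.56058715e-01,  2.93174218e-01,
        -7.54303485e-02],
       [ 0.00000000e+00,  0.00000000e+00,  0.00000000e+00,
         1.00000000e+00]])}
```

View pics/scene0.png

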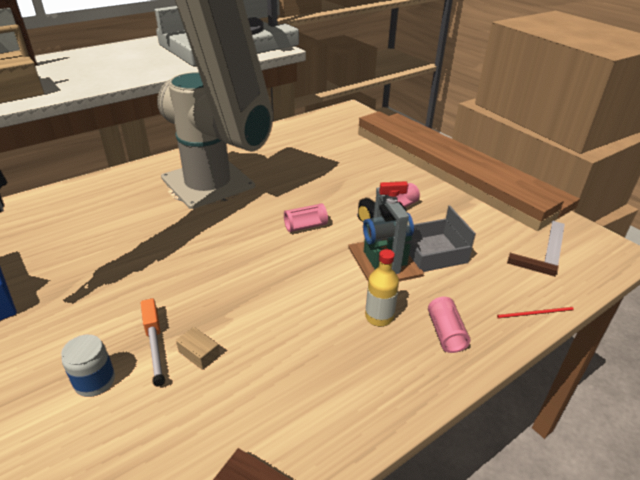

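View pics/top0.png

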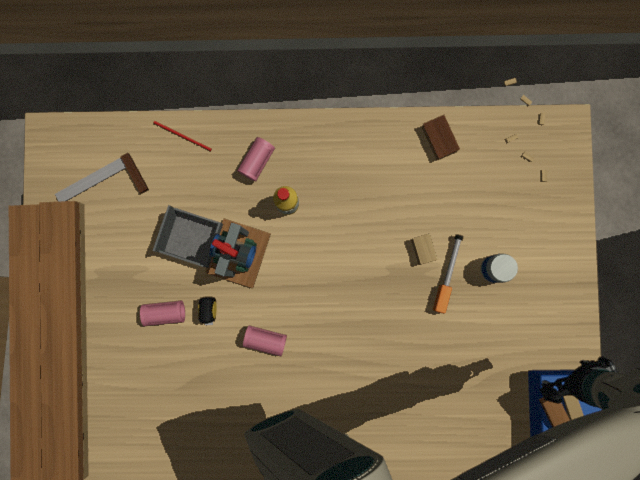

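View pics/wrist0.png

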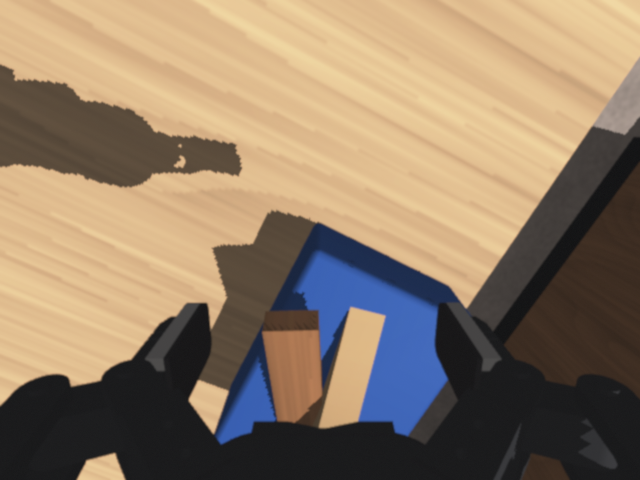

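```bash
python3 - <<'E'
from workcell import env
for c in ("top","scene","wrist"):
    for l in "cradle cradle_axis tray_in knob_grip tab_tip pipe_center pipe_entry pipe_exit plug_center rod_grip rod_tip glue_center tin_center tape_center offcut_center".split():
        try: r=env.tip_of(l,c)
        except Exception as e: r=str(e); print(c,l,r); continue
        print(c,l,[(round(d["p"],2),[round(float(v),1) for v in d["centre"]]) for d in r[:3]])
print(env.state()["time_s"])
E
```

```text
top cradle [(0.83, [235.1, 253.9])]
top cradle_axis [(0.75, [233.1, 255.4])]
top tray_in [(0.84, [195.0, 238.0]), (0.62, [203.8, 309.3])]
top knob_grip [(0.62, [228.8, 246.9])]
top tab_tip []
top pipe_center [(0.95, [233.6, 251.3]), (0.92, [161.6, 314.2]), (0.79, [265.7, 339.2])]
top pipe_entry [(0.96, [247.5, 334.5]), (0.93, [183.1, 311.7]), (0.9, [252.0, 253.8])]
top pipe_exit [(0.88, [286.6, 344.9]), (0.83, [210.0, 245.4]), (0.82, [137.8, 313.7])]
top plug_center []
top rod_grip [(0.56, [437.5, 300.2])]
top rod_tip [(0.68, [457.6, 236.9])]
top glue_center [(0.59, [285.4, 197.5])]
top tin_center [(0.86, [500.5, 264.9])]
top tape_center [(0.96, [207.5, 311.3])]
top offcut_center []
scene cradle []
scene cradle_axis [(0.66, [389.3, 224.7])]
scene tray_in [(0.6, [368.0, 213.1]), (0.57, [429.0, 249.4])]
scene knob_grip [(0.85, [392.6, 188.8])]
scene tab_tip []
scene pipe_center [(0.95, [447.7, 325.9]), (0.69, [302.7, 215.4]), (0.68, [383.5, 225.0])]
scene pipe_entry [(0.88, [440.2, 305.0]), (0.87, [368.8, 231.9]), (0.74, [386.1, 206.1])]
scene pipe_exit [(0.94, [288.3, 220.2]), (0.73, [455.2, 347.7]), (0.6, [407.5, 223.2])]
scene plug_center []
scene rod_grip [(0.63, [151.1, 320.3])]
scene rod_tip [(0.83, [161.2, 382.9])]
scene glue_center [(0.66, [383.4, 288.4])]
scene tin_center [(0.83, [88.6, 364.9]), (0.71, [389.9, 189.4]), (0.71, [405.6, 220.7])]
scene tape_center []
scene offcut_center [(0.56, [199.8, 349.8])]
wrist cradle []
wrist cradle_axis []
wrist tray_in []
wrist knob_grip []
wrist tab_tip []
wrist pipe_center []
wrist pipe_entry []
wrist pipe_exit []
wrist plug_center []
wrist rod_grip []
wrist rod_tip []
wrist glue_center []
wrist tin_center []
wrist tape_center []
wrist offcut_center []
2.4
```

```bash
cat > h.py <<'E'
import numpy as np, cv2
from scipy.spatial.transform import Rotation as Ro
TOOLCAM=None
def cam(f,st=None):
    K=np.array([[f["fx"],0,f["cx"]],[0,f["fy"],f["cy"]],[0,0,1.]])
    if "R" in f: return K,np.array(f["R"]),np.array(f["t"])
    Rt=Ro.from_rotvec(st["ee_rot"]).as_matrix(); T=np.eye(4);T[:3,:3]=Rt;T[:3,3]=st["eef_pos"]
    C=np.linalg.inv(T@f["T_tool_cam"]); return K,C[:3,:3],C[:3,3]
def atz(c,uv,z):
    K,R,t=c; d=R.T@np.linalg.solve(K,np.array([uv[0],uv[1],1.])); o=-R.T@t
    return o+d*(z-o[2])/d[2]
def tri(obs):
    A=[];b=[]
    for c,uv in obs:
        K,R,t=c; d=R.T@np.linalg.solve(K,np.array([uv[0],uv[1],1.])); d/=np.linalg.norm(d); o=-R.T@t
        P=np.eye(3)-np.outer(d,d);A.append(P);b.append(P@o)
    x,r,_,_=np.linalg.lstsq(np.vstack(A),np.hstack(b),rcond=None); return x,float(np.sqrt(r.sum())) if len(r) else 0
def proj(c,X):
    K,R,t=c; p=K@(R@np.asarray(X)+t); return p[:2]/p[2]
E
python3 - <<'E'
from workcell import env
from h import *
np.set_printoptions(precision=4,suppress=True)
ft=env.grab_frame("top");fs=env.grab_frame("scene");ct=cam(ft);cs=cam(fs)
P=lambda n,uv,z:print(n,atz(ct,uv,z))
P("cradle",[235.1,253.9],0);P("axis",[233.1,255.4],.1);P("tray_in",[195,238],.005);P("knob",[228.8,246.9],.204)
P("pipe",[233.6,251.3],.1);P("entry",[252,253.8],.1);P("exit",[210,245.4],.1)
P("rodgrip",[437.5,300.2],.02);P("rodtip",[457.6,236.9],.02);P("glue",[285.4,197.5],.085);P("tin",[500.5,264.9],.045);P("tape",[207.5,311.3],.031)
print("scene rod",atz(cs,[151.1,320.3],.02),atz(cs,[161.2,382.9],.02))
print("knob tri",tri([(ct,[228.8,246.9]),(cs,[392.6,188.8])]))
for lab in ("knob_grip","rod_grip","cradle","offcut_center"):
    for m in env.masks_of(lab,"top")[:2]:
        mk=m["mask"].astype(np.uint8); c=max(cv2.findContours(mk,0,2)[0],key=cv2.contourArea); print(lab,m["p"],cv2.minAreaRect(c),m["centre"])
im=ft["img"][:,:,::-1]
a=cv2.resize(im[180:330,130:330],(800,600),interpolation=2);cv2.imwrite("pics/crad.png",a)
a=cv2.resize(im[210:330,400:560],(800,600),interpolation=2);cv2.imwrite("pics/rod.png",a)
a=cv2.resize(fs["img"][160:310,340:540,::-1],(800,600),interpolation=2);cv2.imwrite("pics/crads.png",a)
E
```

```text
cradle [0.5629 0.1847 0.    ]
axis [0.5536 0.1743 0.1   ]
tray_in [0.6053 0.2886 0.005 ]
knob [0.5673 0.1678 0.204 ]
pipe [0.5636 0.1731 0.1   ]
entry [0.557  0.1282 0.1   ]
exit [0.5787 0.2308 0.1   ]
rodgrip [ 0.4376 -0.335   0.02  ]
rodtip [ 0.5988 -0.3903  0.02  ]
glue [0.6964 0.0467 0.085 ]
tin [ 0.5249 -0.4901  0.045 ]
tape [0.4158 0.2505 0.031 ]
scene rod [ 0.4538 -0.3444  0.02  ] [ 0.6093 -0.3875  0.02  ]
knob tri (array([0.57  , 0.1707, 0.207 ]), 0.006225989130686492)
knob_grip 0.68 ((224.20001220703125, 247.6000213623047), (25.93838882446289, 9.838699340820312), 26.56505012512207) [225.8, 248.0]
rod_grip 0.62 ((449.1226806640625, 272.82073974609375), (13.0492525100708, 79.53175354003906), 15.945395469665527) [442.4, 285.0]
cradle 0.73 ((211.0, 243.5), (107.20121002197266, 57.86967468261719), 18.434947967529297) [207.5, 239.2]
offcut_center 0.74 ((423.5000305175781, 248.5), (27.828041076660156, 20.23857307434082), 71.56504821777344) [423.6, 246.2]
```

View pics/crad.png

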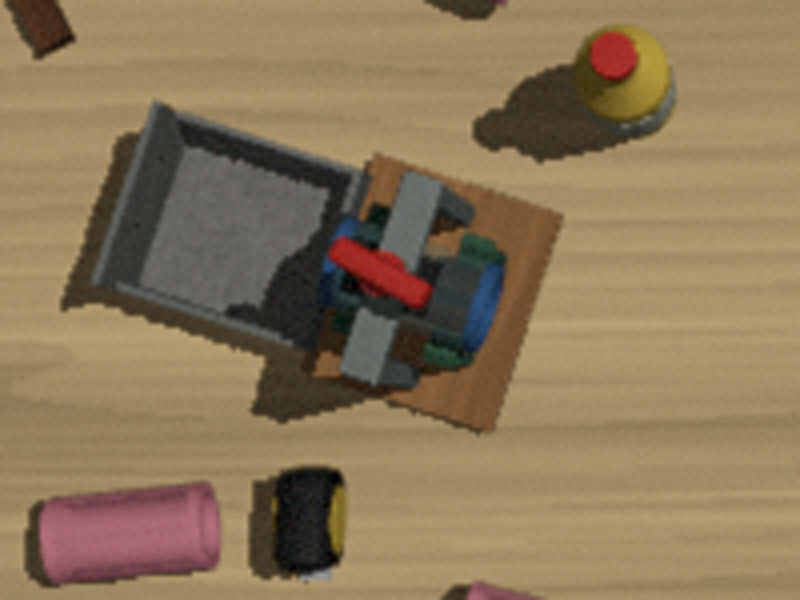

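View pics/rod.png

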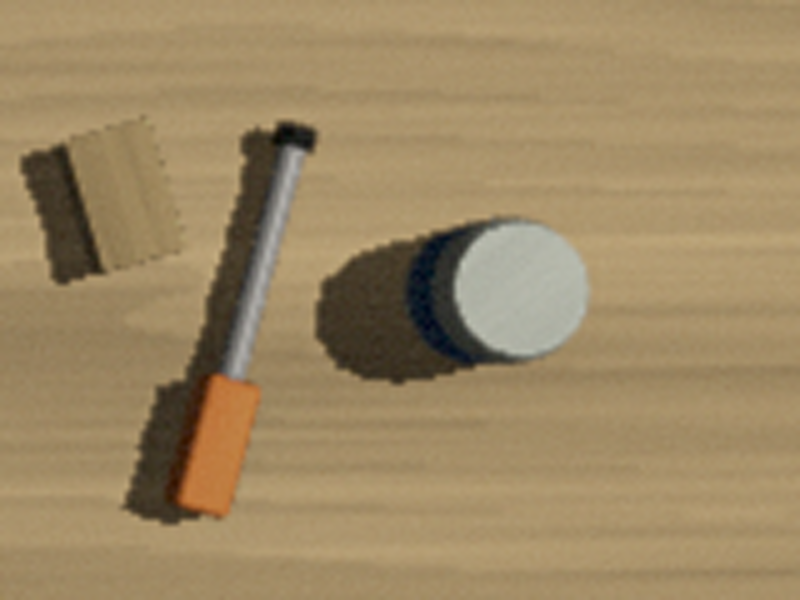

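View pics/crads.png

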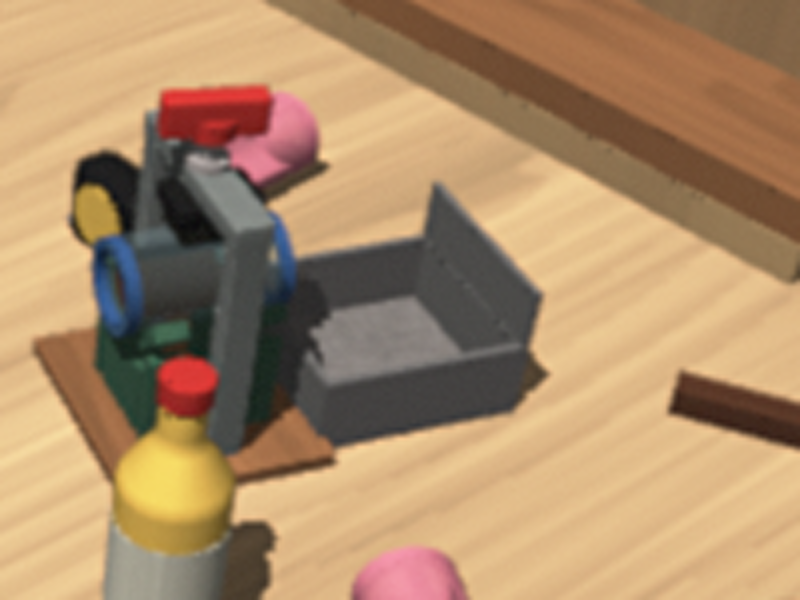

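```bash
python3 - <<'E'
from workcell import env
from h import *
from scipy.optimize import least_squares
np.set_printoptions(precision=4,suppress=True)
st=env.state(); print(Ro.from_rotvec(st["ee_rot"]).as_matrix())
ft=env.grab_frame("top");ct=cam(ft)
px=lambda z:np.array([130+(z[0]+.5)/4-.5,180+(z[1]+.5)/4-.5])
obs=[((405,170),(.012,-.062,.172)),((443,180),(-.012,-.062,.172)),((340,375),(.012,.062,.172)),((380,387),(-.012,.062,.172)),((155,103),(.190,-.062,.088)),((97,283),(.190,.062,.088))]
def mod(p,X):
    c,s=np.cos(p[2]),np.sin(p[2]); return np.array([p[0]+c*X[0]-s*X[1],p[1]+s*X[0]+c*X[1],X[2]])
f=lambda p:np.concatenate([proj(ct,mod(p,X))-px(z) for z,X in obs])
r=least_squares(f,[.563,.18,1.25]);print(r.x,np.degrees(r.x[2]),r.fun.reshape(-1,2))
# foot/pipe check
for X in [(0,0,.1),(-.05,0,.1),(.05,0,.1),(0,0,.204)]: print(X,mod(r.x,X),proj(ct,mod(r.x,X)))
k1=atz(ct,px((335,247)),.217);k2=atz(ct,px((425,297)),.217);print("knobends",k1,k2,np.degrees(np.arctan2(*(k1-k2)[1::-1])))
# rod
pr=lambda z:np.array([400+(z[0]+.5)/5-.5,210+(z[1]+.5)/5-.5])
h=[atz(ct,pr(z),.04) for z in [(210,375),(260,385),(228,517),(172,503)]];print("handle c",np.mean(h,0))
t=atz(ct,pr((297,125)),.02);print(t)
s=np.mean(h[:2],0)-np.mean(h[2:],0);print(np.degrees(np.arctan2(s[1],s[0])),np.hypot(*s[:2]))
E
```

```text
[[ 0.      0.4536 -0.8912]
 [-0.     -0.8912 -0.4536]
 [-1.      0.     -0.    ]]
[0.5647 0.175  1.2534] 71.81546968655097 [[ 0.4328 -0.1197]
 [ 0.7416  0.4712]
 [ 0.041  -0.4253]
 [-0.1091 -0.2889]
 [ 0.1192 -1.1643]
 [-1.2952  1.5329]]
(0, 0, 0.1) [0.5647 0.175  0.1   ] [232.7935 250.8345]
(-0.05, 0, 0.1) [0.5491 0.1275 0.1   ] [252.2703 257.0044]
(0.05, 0, 0.1) [0.5803 0.2225 0.1   ] [213.3612 244.6787]
(0, 0, 0.204) [0.5647 0.175  0.204 ] [225.5869 248.0736]
knobends [0.5792 0.2003 0.217 ] [0.5506 0.1498 0.217 ] 60.4279055982693
handle c [ 0.442  -0.3453  0.04  ]
[ 0.6047 -0.394   0.02  ]
-16.421483952315523 0.06772786432394293
```

>>> carry_out(
  increments=[
    [[-4, -22, -24], 0, 85],
    [[-4, -22, -24], 0, 85],
    [[-4, -22, -24], 0, 85],
    [[-4, -22, -24], 0, 85],
    [[-4, -22, -24], 0, 85],
    [[-4, -22, -24], 0, 85],
    [[-4, -22, -24], 0, 85],
    [[-4, -22, -24], 0, 85],
  ],
)

```text
time_s: 3.55
eef_pos: [0.3751, -0.3118, 0.2636]
ee_rot: [1.959, 0.469, -1.959]
wrist_force: [0.5, -0.5, 0.2]
grip_width: 0.085
```

>>> carry_out(
  increments=[
    [[-4, -22, -24], 0, 85],
    [[-4, -22, -24], 0, 85],
    [[-4, -22, -24], 0, 85],
    [[-4, -22, -24], 0, 85],
    [[-4, -22, -24], 0, 85],
    [[-4, -22, -24], 0, 85],
    [[-4, -22, -24], 0, 85],
    [[-4, -22, -24], 0, 85],
  ],
)

```text
time_s: 4.35
eef_pos: [0.4663, -0.0678, 0.2957]
ee_rot: [1.96, 0.47, -1.958]
wrist_force: [0.7, -0.7, -0.2]
grip_width: 0.0851
```

>>> carry_out(
  increments=[
    [[-4, -22, -24], 0, 60],
    [[-4, -22, -24], 0, 60],
    [[-4, -22, -24], 0, 60],
    [[-4, -22, -24], 0, 60],
    [[-4, -22, -24], 0, 60],
    [[-4, -22, -24], 0, 60],
    [[-4, -22, -24], 0, 60],
    [[-4, -22, -24], 0, 60],
  ],
)

```text
time_s: 5.15
eef_pos: [0.5576, 0.1762, 0.3276]
ee_rot: [1.959, 0.47, -1.959]
wrist_force: [-0.8, 0.5, 0.3]
grip_width: 0.0603
```

>>> carry_out(
  increments=[
    [[0, 0, 0], -8, 60],
    [[0, 0, 0], -8, 60],
    [[0, 0, 0], -8, 60],
    [[0, 0, 0], -8, 60],
    [[0, 0, 0], -8, 60],
    [[0, 0, 0], -8, 60],
    [[0, 0, 0], -8, 60],
    [[0, 0, 0], -8, 60],
  ],
)

```text
time_s: 5.95
eef_pos: [0.5573, 0.1748, 0.3273]
ee_rot: [1.192, 1.22, -1.192]
wrist_force: [-0.0, -0.1, 0.3]
grip_width: 0.06
```

>>> carry_out(
  increments=[
    [[0, 0, 0], -8, 60],
    [[0, 0, 0], -8, 60],
    [[0, 0, 0], -8, 60],
    [[0, 0, 0], -8, 60],
    [[0, 0, 0], -8, 60],
    [[0, 0, 0], -8, 60],
    [[0, 0, 0], -8, 60],
    [[0, 0, 0], -8, 60],
  ],
)

```text
time_s: 6.75
eef_pos: [0.5573, 0.1748, 0.3273]
ee_rot: [0.338, 1.544, -0.338]
wrist_force: [1.3, -1.4, -0.1]
grip_width: 0.0602
```

>>> carry_out(
  increments=[
    [[0, 0, 0], -8, 60],
    [[0, 0, 0], -8, 60],
    [[0, 0, 0], -8, 60],
    [[0, 0, 0], -8, 60],
    [[0, 0, 0], -8, 60],
    [[0, 0, 0], -8, 60],
    [[0, 0, 0], -8, 60],
    [[0, 0, 0], -8, 60],
  ],
)

```text
time_s: 7.55
eef_pos: [0.5573, 0.1748, 0.3273]
ee_rot: [-0.537, 1.503, 0.537]
wrist_force: [0.4, -0.5, 0.1]
grip_width: 0.0601
```

>>> carry_out(
  increments=[
    [[0, 0, 0], -7, 60],
    [[0, 0, 0], -7, 60],
    [[0, 0, 0], -7, 60],
    [[0, 0, 0], 0, 60],
    [[0, 0, 0], 0, 60],
    [[0, 0, 0], 0, 60],
    [[0, 0, 0], 0, 60],
    [[0, 0, 0], 0, 60],
  ],
)

```text
time_s: 8.35
eef_pos: [0.5573, 0.1748, 0.3273]
ee_rot: [-0.815, 1.413, 0.815]
wrist_force: [0.1, 0.1, 0.9]
grip_width: 0.0602
```

```bash
python3 - <<'E'
from workcell import env
from h import *
np.set_printoptions(precision=4,suppress=True)
st=env.state();f=env.grab_frame("wrist");c=cam(f,st)
im=f["img"][:,:,::-1].copy()
print(Ro.from_rotvec(st["ee_rot"]).as_matrix())
for l in ("knob_grip","pipe_center","pipe_entry","cradle","pipe_exit"):
    for d in env.tip_of(l,"wrist")[:2]: print(l,d)
def mod(X,p=(.5647,.175,1.2534)):
    cc,s=np.cos(p[2]),np.sin(p[2]); return np.array([p[0]+cc*X[0]-s*X[1],p[1]+s*X[0]+cc*X[1],X[2]])
for X in [(.012,-.062,.172),(-.012,-.062,.172),(.012,.062,.172),(-.012,.062,.172),(.19,.062,.088),(.19,-.062,.088),(0,0,.217),(-.05,0,.1)]:
    q=proj(c,mod(X)); cv2.drawMarker(im,tuple(int(v) for v in q),(255,255,0),0,8)
cv2.imwrite("pics/w1.png",im)
E
```

```text
[[-0.     -0.8655  0.5009]
 [ 0.      0.5009  0.8655]
 [-1.      0.      0.    ]]
knob_grip {'centre': [315.7, 234.2], 'p': 0.88}
pipe_center {'centre': [316.7, 202.9], 'p': 0.98}
pipe_center {'centre': [127.9, 258.3], 'p': 0.98}
pipe_entry {'centre': [168.6, 255.2], 'p': 0.95}
pipe_entry {'centre': [479.2, 78.4], 'p': 0.71}
cradle {'centre': [315.5, 190.1], 'p': 0.8}
cradle {'centre': [457.7, 185.7], 'p': 0.54}
pipe_exit {'centre': [520.3, 295.1], 'p': 0.92}
pipe_exit {'centre': [327.6, 248.2], 'p': 0.83}
```

View pics/w1.png

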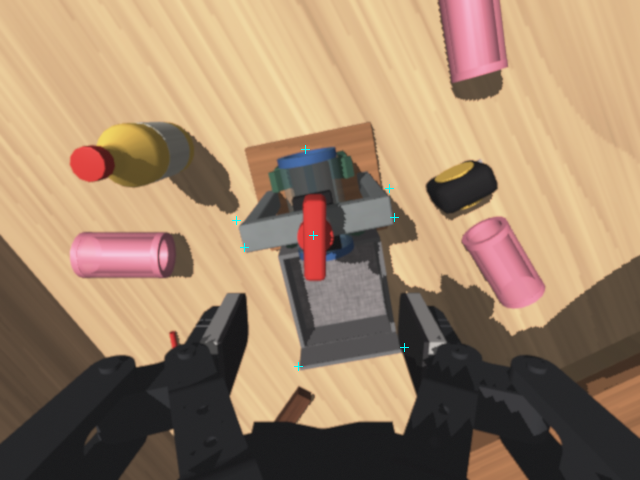

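```bash
cat >> h.py <<'E'
def mod(p,X):
    cc,s=np.cos(p[2]),np.sin(p[2]); return np.array([p[0]+cc*X[0]-s*X[1],p[1]+s*X[0]+cc*X[1],X[2]])
E
python3 - <<'E'
from workcell import env
from h import *
from scipy.optimize import least_squares
np.set_printoptions(precision=4,suppress=True)
st=env.state();f=env.grab_frame("wrist");c=cam(f,st)
cv2.imwrite("pics/w1z.png",cv2.resize(f["img"][120:380,220:440,::-1],(660,780))[:600])
obs=[((240,226),(-.012,-.062,.172)),((244,251),(.012,-.062,.172)),((388,196),(-.012,.062,.172)),((394,222),(.012,.062,.172)),((299,367),(.19,-.062,.088)),((406,347),(.19,.062,.088))]
fn=lambda p:np.concatenate([proj(c,mod(p,X))-np.array(z) for z,X in obs])
r=least_squares(fn,[.563,.18,1.25]);print(r.x,np.degrees(r.x[2]));print(r.fun.reshape(-1,2))
a=atz(c,(313,196),.217);b=atz(c,(316,279),.217);print(a,b,(a+b)/2,np.degrees(np.arctan2(b[1]-a[1],b[0]-a[0])),np.hypot(*(b-a)[:2]))
print(proj(c,mod(r.x,(0,0,.217))))
E
```

```text
[0.5662 0.1783 1.2569] 72.01285188970328
[[-3.018  -1.2482]
 [ 0.9279  1.3168]
 [ 1.6541 -2.974 ]
 [ 0.3914 -0.0271]
 [ 0.6249  2.3344]
 [-0.5821  3.0564]]
[0.5513 0.1509 0.217 ] [0.5798 0.2037 0.217 ] [0.5655 0.1773 0.217 ] 61.626464631560296 0.06000385265841719
[314.4434 240.5776]
```

View pics/w1z.png

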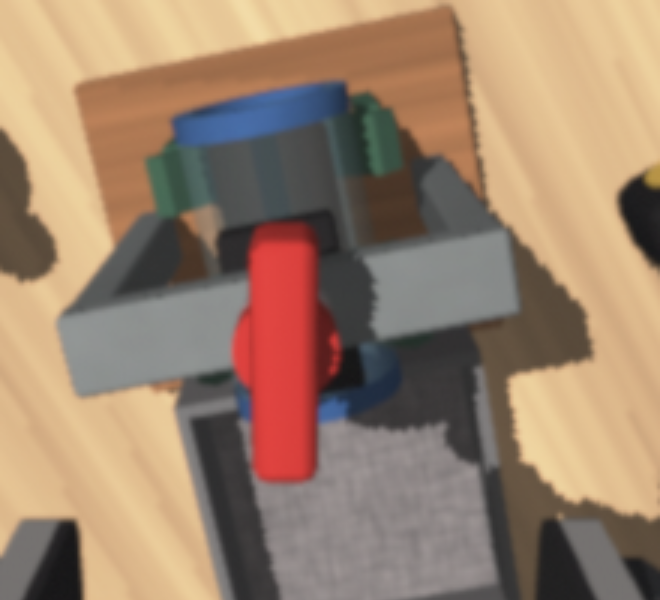

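>>> carry_out(
  increments=[
    [[0, -3, 3], -1, 50],
    [[0, -3, 2], 0, 45],
    [[25, 0, 0], 0, 45],
    [[30, 0, 0], 0, 45],
    [[30, 0, 0], 0, 45],
    [[25, 0, 0], 0, 45],
    [[20, 0, 0], 0, 45],
    [[11, 0, 0], 0, 45],
  ],
)

```text
time_s: 9.5
eef_pos: [0.564, 0.176, 0.184]
ee_rot: [-0.828, 1.41, 0.83]
wrist_force: [0.1, -0.7, 0.3]
grip_width: 0.0449
```

>>> carry_out(
  increments=[
    [[0, 0, 0], 0, 30],
    [[0, 0, 0], 0, 10],
    [[0, 0, 0], 0, 5],
    [[0, 0, 0], 0, 5],
    [[0, 0, 0], 0, 5],
    [[0, 0, 0], 0, 5],
    [[0, 0, 0], 0, 5],
    [[0, 0, 0], 0, 5],
  ],
)

```text
time_s: 10.3
eef_pos: [0.5652, 0.1765, 0.1872]
ee_rot: [-0.828, 1.406, 0.829]
wrist_force: [-3.6, 2.3, 4.5]
grip_width: 0.0149
```

>>> carry_out(
  increments=[
    [[0, 0, 0], 7, 5],
    [[0, 0, 0], 7, 5],
    [[0, 0, 0], 7, 5],
    [[0, 0, 0], 7, 5],
    [[0, 0, 0], 7, 5],
    [[0, 0, 0], 7, 5],
    [[0, 0, 0], 7, 5],
    [[0, 0, 0], 7, 5],
  ],
)

```text
time_s: 11.1
eef_pos: [0.5637, 0.1788, 0.1871]
ee_rot: [-0.062, 1.572, 0.071]
wrist_force: [-5.8, 8.1, 4.8]
grip_width: 0.0146
```

>>> carry_out(
  increments=[
    [[0, 0, 0], 5, 5],
    [[0, 0, 0], 5, 5],
    [[0, 0, 0], 5, 5],
    [[0, 0, 0], 0, 5],
    [[0, 0, 0], 0, 5],
    [[0, 0, 0], 0, 5],
    [[0, 0, 0], 0, 5],
    [[0, 0, 0], 0, 5],
  ],
)

```text
time_s: 11.9
eef_pos: [0.5638, 0.1796, 0.1872]
ee_rot: [0.141, 1.569, -0.13]
wrist_force: [-5.9, 9.6, 5.9]
grip_width: 0.0149
```

```bash
python3 - <<'E'
from workcell import env
import cv2,numpy as np
st=env.state(); print(st["joint_pos"],st["ft_torque"],st["grip_width"])
f=env.grab_frame("scene");cv2.imwrite("pics/s2.png",cv2.resize(f["img"][150:300,330:530,::-1],(800,600),interpolation=2))
f=env.grab_frame("wrist");cv2.imwrite("pics/w2.png",f["img"][:,:,::-1])
print(env.tip_of("tab_tip","scene"),env.tip_of("tab_tip","wrist"))
E
```

```text
[ 0.19543542  0.24405487 -0.16370962  1.16345941  0.00754256  0.36779271] [ 1.72837403  1.19393386 -0.07196992] 0.014869675028087984
[{'centre': [404.3, 206.4], 'p': 0.44}] [{'centre': [408.6, 281.8], 'p': 0.68}]
```

View pics/s2.png

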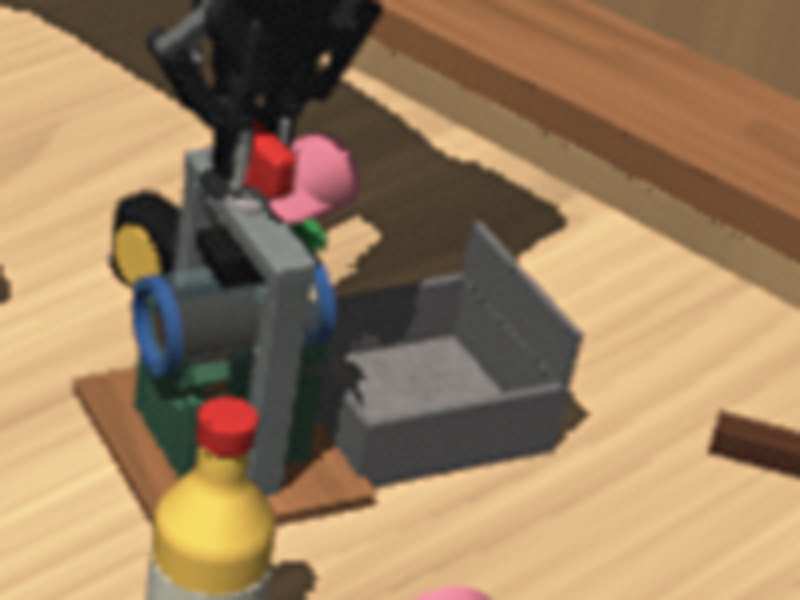

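View pics/w2.png

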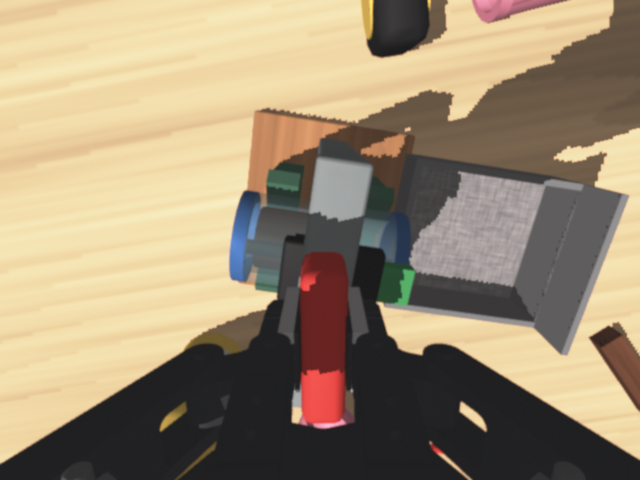

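>>> carry_out(
  increments=[
    [[0, 0, 0], 0, 45],
    [[0, 0, 0], 0, 45],
    [[-5, 0, 0], 0, 45],
    [[-30, 0, 0], 0, 45],
    [[-40, 0, 0], 0, 60],
    [[-40, 0, 0], 0, 60],
    [[-20, 0, 0], 0, 60],
    [[0, 0, 0], 0, 60],
  ],
)

```text
time_s: 12.9
eef_pos: [0.5677, 0.1761, 0.3262]
ee_rot: [0.139, 1.557, -0.136]
wrist_force: [-0.2, -0.3, -0.6]
grip_width: 0.06
```

```bash
python3 - <<'E'
from workcell import env
import cv2,numpy as np
from h import *
st=env.state(); print(st["eef_pos"],np.degrees(st["joint_pos"]));print(Ro.from_rotvec(st["ee_rot"]).as_matrix())
f=env.grab_frame("wrist");cv2.imwrite("pics/w3.png",f["img"][:,:,::-1])
cv2.imwrite("pics/w3z.png",cv2.resize(f["img"][120:345,150:450,::-1],(800,600),interpolation=2))
np.save("w3.npy",st,allow_pickle=True)
for l in ("tab_tip","pipe_entry","pipe_exit"): print(env.tip_of(l,"wrist")[:2])
E
```

```text
[0.56774053 0.17614581 0.326226  ] [ 1.10262769e+01  1.04687937e+01  3.02961610e+00  8.20400758e+01
 -3.76781353e-02  2.10844412e+01]
[[ 0.00904661  0.17463875  0.98459101]
 [ 0.00109281  0.98462899 -0.17465553]
 [-0.99995848  0.00265601  0.00871671]]
[{'centre': [377.9, 210.3], 'p': 0.64}]
[{'centre': [431.0, 14.7], 'p': 0.83}, {'centre': [272.8, 189.5], 'p': 0.79}]
[{'centre': [376.1, 202.2], 'p': 0.97}, {'centre': [303.5, 394.0], 'p': 0.75}]
```

View pics/w3.png

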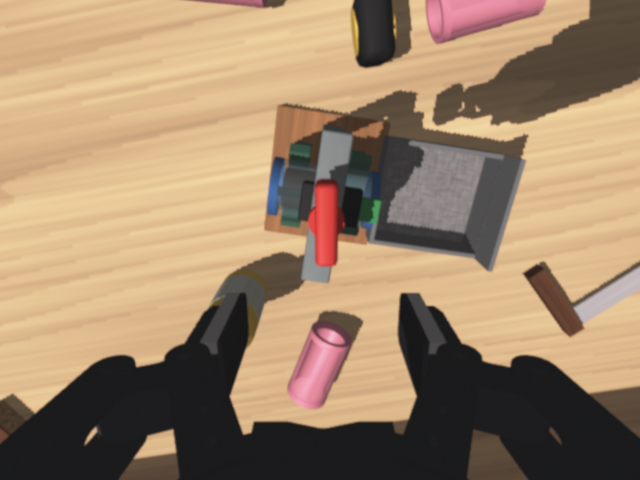

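View pics/w3z.png

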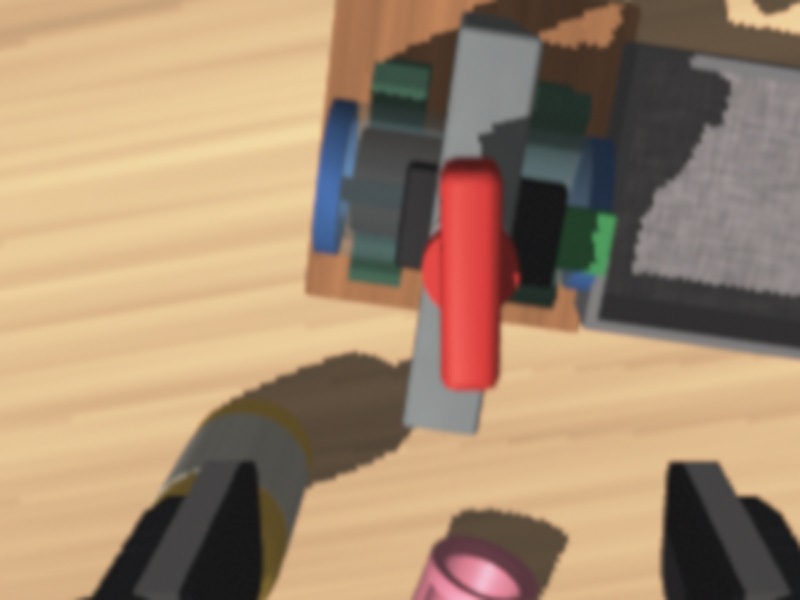

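```bash
python3 - <<'E'
from workcell import env
from h import *
from scipy.optimize import least_squares
np.set_printoptions(precision=4,suppress=True)
st=env.state();f=env.grab_frame("wrist");c=cam(f,st)
k=800/300
px=lambda z:np.array([150+(z[0]+.5)/k-.5,120+(z[1]+.5)/k-.5])
obs=[(px((462,22)),(-.012,.062,.172)),(px((542,40)),(.012,.062,.172)),(px((404,425)),(-.012,-.062,.172)),(px((477,434)),(.012,-.062,.172)),((524,159),(.19,.062,.088)),((492,271),(.19,-.062,.088))]
fn=lambda p:np.concatenate([proj(c,mod(p,X))-np.array(z) for z,X in obs])
r=least_squares(fn,[.563,.18,1.25]);print(r.x,np.degrees(r.x[2]));print(r.fun.reshape(-1,2))
a=atz(c,px((470,162)),.217);b=atz(c,px((470,388)),.217);print((a+b)/2,np.degrees(np.arctan2(b[1]-a[1],b[0]-a[0])),np.hypot(*(b-a)[:2]))
print(atz(c,px((615,245)),.149),mod(r.x,(.05,0,.149)))
# entry ring top/bottom extremes at z=.1
print(atz(c,px((347,102)),.1),atz(c,px((322,252)),.1))
# rod move
Rt=Ro.from_rotvec(st["ee_rot"]).as_matrix()
print(Rt.T@(np.array([.45,-.347,.30])-st["eef_pos"])*1000)
E
```

```text
[0.5594 0.178  1.2479] 71.50081399521555
[[-2.5032 -1.7614]
 [ 0.0868 -3.4503]
 [-2.8883  2.7896]
 [-1.2767  3.4123]
 [ 5.997  -2.15  ]
 [ 2.2357  4.6128]]
[0.558  0.1794 0.217 ] -9.860164793467748 0.057942179717925646
[0.5734 0.2233 0.149 ] [0.5752 0.2254 0.149 ]
[0.5194 0.1435 0.1   ] [0.5704 0.1235 0.1   ]
[  20.2144 -534.6749  -21.31  ]
```

>>> carry_out(
  increments=[
    [[0, -35, -1], 2, 70],
    [[0, -35, -1], 2, 70],
    [[0, -35, -1], 2, 70],
    [[0, -35, -1], 0, 80],
    [[0, -35, -1], 0, 80],
    [[0, -35, -1], 0, 80],
    [[0, -35, -1], 0, 80],
    [[0, -35, -1], 0, 80],
  ],
)

```text
time_s: 13.95
eef_pos: [0.4857, -0.0937, 0.3196]
ee_rot: [0.22, 1.562, -0.219]
wrist_force: [0.7, -0.4, -0.9]
grip_width: 0.0798
```

```bash
python3 - <<'E'
from workcell import env
from h import *
np.set_printoptions(precision=4,suppress=True)
st=env.state();Rt=Ro.from_rotvec(st["ee_rot"]).as_matrix();print(st["eef_pos"]);print(Rt)
print(Rt.T@(np.array([.43,-.342,.24])-st["eef_pos"])*1000)
E
```

```text
[ 0.4857 -0.0937  0.3196]
[[-0.0027  0.2759  0.9612]
 [ 0.0008  0.9612 -0.2759]
 [-1.     -0.     -0.0028]]
[  79.603  -254.0553   15.2539]
```

>>> carry_out(
  increments=[
    [[10, -36, 2], 0, 80],
    [[10, -36, 2], 0, 80],
    [[10, -36, 2], 0, 80],
    [[10, -36, 2], 0, 80],
    [[10, -36, 2], 0, 80],
    [[10, -36, 2], 0, 80],
    [[10, -36, 2], 0, 80],
    [[0, 0, 0], 0, 80],
  ],
)

```text
time_s: 14.75
eef_pos: [0.4288, -0.3411, 0.2478]
ee_rot: [0.225, 1.564, -0.222]
wrist_force: [-0.5, 0.4, 0.2]
grip_width: 0.0802
```

```bash
python3 - <<'E'
from workcell import env
from h import *
np.set_printoptions(precision=4,suppress=True)
st=env.state();f=env.grab_frame("wrist");c=cam(f,st);s2=env.state()
print(st["eef_pos"],s2["eef_pos"]);print(Ro.from_rotvec(st["ee_rot"]).as_matrix());print(Ro.from_rotvec(s2["ee_rot"]).as_matrix())
im=f["img"][:,:,::-1].copy();cv2.imwrite("pics/w4.png",im)
for l,z in (("rod_grip",.02),("rod_tip",.02)):
    for d in env.tip_of(l,"wrist")[:2]: print(l,d["centre"],d["p"],atz(c,d["centre"],z))
E
```

```text
[ 0.4288 -0.3411  0.2478] [ 0.4293 -0.3393  0.2486]
[[-0.0042  0.2805  0.9598]
 [ 0.0023  0.9599 -0.2805]
 [-1.      0.001  -0.0047]]
[[-0.0035  0.2792  0.9602]
 [ 0.0034  0.9602 -0.2792]
 [-1.      0.0023 -0.0043]]
rod_grip [324.4, 211.4] 0.72 [ 0.4427 -0.3427  0.02  ]
rod_tip [321.2, 363.1] 0.94 [ 0.6087 -0.3945  0.02  ]
```

View pics/w4.png

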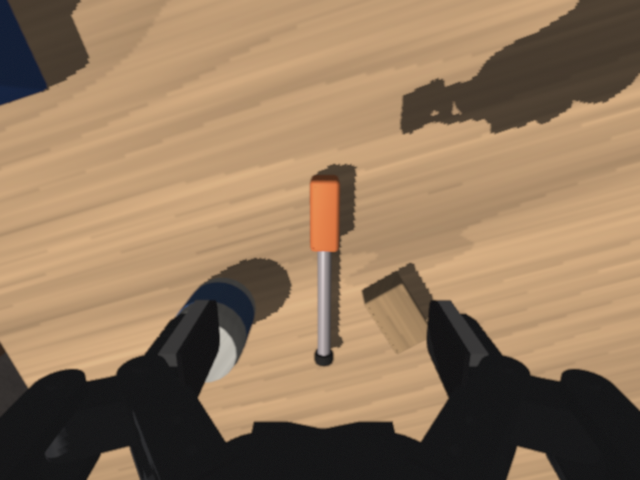

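```bash
python3 - <<'E'
from workcell import env
from h import *
np.set_printoptions(precision=4,suppress=True)
for i in range(1):
    st=env.state();f=env.grab_frame("wrist");c=cam(f,st)
    print(st["eef_pos"])
    cv2.imwrite("pics/w4z.png",cv2.resize(f["img"][160:385,220:440,::-1],None,fx=2.66,fy=2.66,interpolation=2))
    im=f["img"].astype(int); m=((im[...,0]>170)&(im[...,1]<130)&(im[...,2]<90)).astype(np.uint8)
    cs=max(cv2.findContours(m,0,2)[0],key=cv2.contourArea);r=cv2.minAreaRect(cs);print(r)
    b=cv2.boxPoints(r);print(b)
    W=[atz(c,q,.04) for q in b];print(np.array(W),np.mean(W,0))
    Rt=Ro.from_rotvec(st["ee_rot"]).as_matrix();print(Rt)
E
```

```text
[ 0.4304 -0.3379  0.2501]
((318.5, 214.5), (69.0, 27.0), 90.0)
[[305. 180.]
 [332. 180.]
 [332. 249.]
 [305. 249.]]
[[ 0.4074 -0.3473  0.04  ]
 [ 0.4142 -0.3235  0.04  ]
 [ 0.4787 -0.3415  0.04  ]
 [ 0.4715 -0.3667  0.04  ]] [ 0.4429 -0.3448  0.04  ]
[[-0.0017  0.2764  0.961 ]
 [ 0.0022  0.961  -0.2764]
 [-1.      0.0017 -0.0023]]
```

View pics/w4z.png

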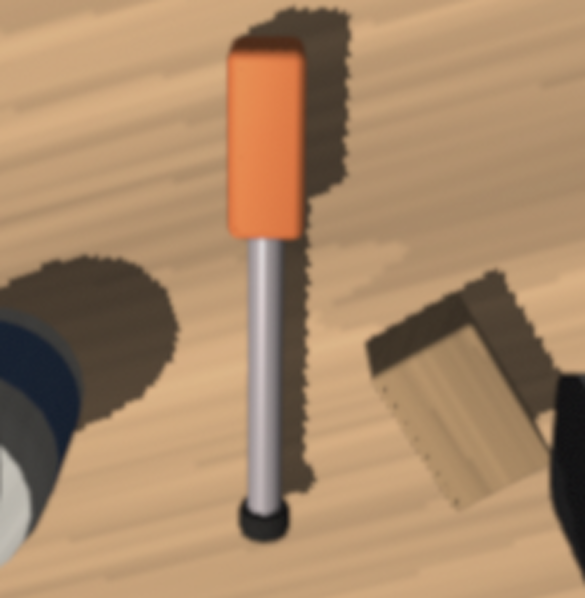

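>>> carry_out(
  increments=[
    [[0, -3, 12], 0, 60],
    [[35, 0, 10], 0, 60],
    [[40, 0, 0], 0, 60],
    [[40, 0, 0], 0, 60],
    [[40, 0, 0], 0, 60],
    [[35, 0, 0], 0, 60],
    [[20, 0, 0], 0, 60],
    [[0, 0, 0], 0, 60],
  ],
)

```text
time_s: 15.75
eef_pos: [0.4502, -0.345, 0.0381]
ee_rot: [0.221, 1.565, -0.215]
wrist_force: [-0.2, 0.4, 0.5]
grip_width: 0.0597
```

>>> carry_out(
  increments=[
    [[0, 0, 0], 0, 60],
    [[0, 0, 0], 0, 60],
    [[0, 0, 0], 0, 60],
    [[0, 0, 0], 0, 60],
    [[0, 0, 0], 0, 60],
    [[0, 0, 0], 0, 60],
    [[0, 0, 0], 0, 60],
    [[0, 0, 0], 0, 60],
  ],
)

```text
time_s: 16.55
eef_pos: [0.4512, -0.3477, 0.0413]
ee_rot: [0.22, 1.56, -0.22]
wrist_force: [0.2, 1.5, -0.1]
grip_width: 0.0601
```

```bash
python3 - <<'E'
from workcell import env
from h import *
st=env.state();f=env.grab_frame("wrist");c=cam(f,st)
print(st["eef_pos"],st["wrist_force"])
cv2.imwrite("pics/w5.png",f["img"][:,:,::-1])
E
```

```text
[ 0.4512238  -0.3476547   0.04129908] [ 0.22575618  1.49850627 -0.05590699]
```

View pics/w5.png

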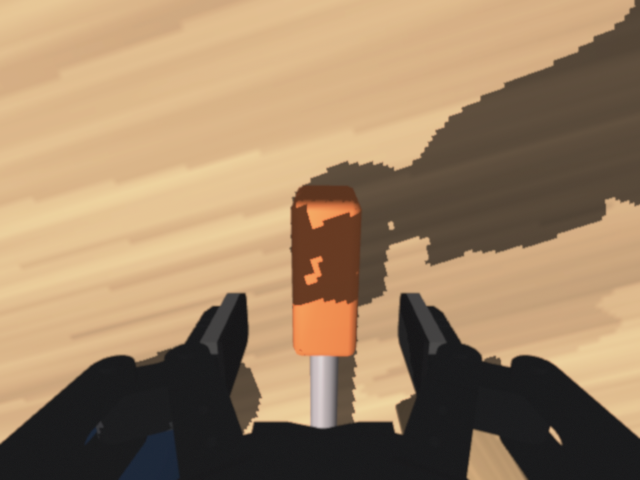

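>>> carry_out(
  increments=[
    [[15, 0, 0], 0, 60],
    [[12, 0, 0], 0, 60],
    [[8, 0, 0], 0, 60],
    [[0, 0, 0], 0, 60],
    [[0, 0, 0], 0, 40],
    [[0, 0, 0], 0, 20],
    [[0, 0, 0], 0, 10],
    [[0, 0, 0], 0, 10],
  ],
)

```text
time_s: 17.4
eef_pos: [0.4519, -0.3482, 0.007]
ee_rot: [0.219, 1.558, -0.22]
wrist_force: [0.4, 0.6, 1.6]
grip_width: 0.0272
```

>>> carry_out(
  increments=[
    [[0, 0, 0], 0, 10],
    [[0, 0, 0], 0, 10],
    [[0, 0, 0], 0, 10],
    [[-3, 0, 0], 0, 10],
    [[-15, 0, 0], 0, 10],
    [[-25, 0, 0], 0, 10],
    [[-30, 0, 0], 0, 10],
    [[-30, 0, 0], 0, 10],
  ],
)

```text
time_s: 18.2
eef_pos: [0.4498, -0.3463, 0.1087]
ee_rot: [0.222, 1.563, -0.218]
wrist_force: [1.1, -0.5, -2.3]
grip_width: 0.0278
```

>>> carry_out(
  increments=[
    [[-40, 0, 0], 0, 10],
    [[-40, 0, 0], 0, 10],
    [[-20, 0, 0], 0, 10],
    [[0, 0, 0], 0, 10],
    [[0, 0, 0], 0, 10],
    [[0, 0, 0], 0, 10],
    [[0, 0, 0], 0, 10],
    [[0, 0, 0], 0, 10],
  ],
)

```text
time_s: 19.0
eef_pos: [0.4505, -0.3469, 0.2075]
ee_rot: [0.221, 1.562, -0.218]
wrist_force: [0.7, -0.2, -2.5]
grip_width: 0.0273
```

```bash
python3 - <<'E'
from workcell import env
from h import *
np.set_printoptions(precision=4,suppress=True)
st=env.state();f=env.grab_frame("wrist");c=cam(f,st)
print(st["eef_pos"],st["wrist_force"],st["ft_torque"],st["grip_width"])
Rt=Ro.from_rotvec(st["ee_rot"]).as_matrix();print(Rt)
cv2.imwrite("pics/w6.png",f["img"][:,:,::-1])
T=f["T_tool_cam"]
g=np.linalg.inv(T)
for t in env.tip_of("rod_tip","wrist")[:2]: print(t)
ft=env.grab_frame("top");ctop=cam(ft);fs=env.grab_frame("scene");csc=cam(fs)
o=[]
a=env.tip_of("rod_tip","top");b=env.tip_of("rod_tip","scene");print(a[:2],b[:2])
if a and b:
  X,e=tri([(ctop,a[0]["centre"]),(csc,b[0]["centre"])]);print(X,e,"tool",Rt.T@(X-st["eef_pos"]))
cv2.imwrite("pics/s6.png",fs["img"][:,:,::-1]); cv2.imwrite("pics/t6.png",ft["img"][:,:,::-1])
E
```

```text
[ 0.4505 -0.3469  0.2075] [ 0.6682 -0.1753 -2.5165] [-0.006   0.0016 -0.0119] 0.02733429247249872
[[-0.0024  0.2761  0.9611]
 [ 0.0023  0.9611 -0.2761]
 [-1.      0.0016 -0.0029]]
[{'centre': [480.3, 230.1], 'p': 0.9}, {'centre': [209.0, 247.6], 'p': 0.22}] [{'centre': [135.4, 301.9], 'p': 0.86}]
[ 0.5987 -0.394   0.2141] 0.0045817028158298126 tool [-0.007  -0.0043  0.1554]
```

View pics/w6.png

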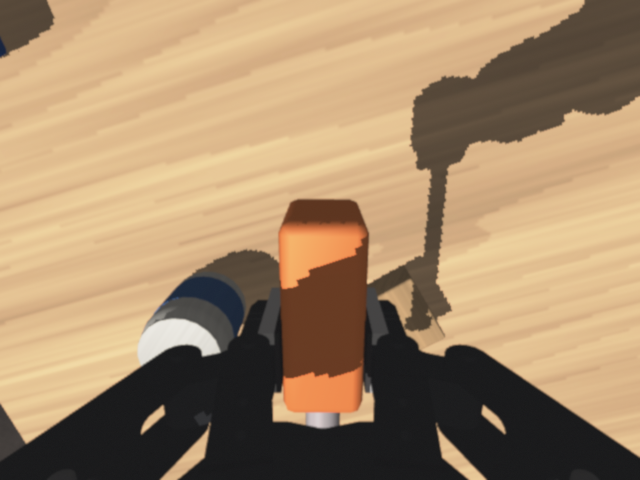

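View pics/s6.png

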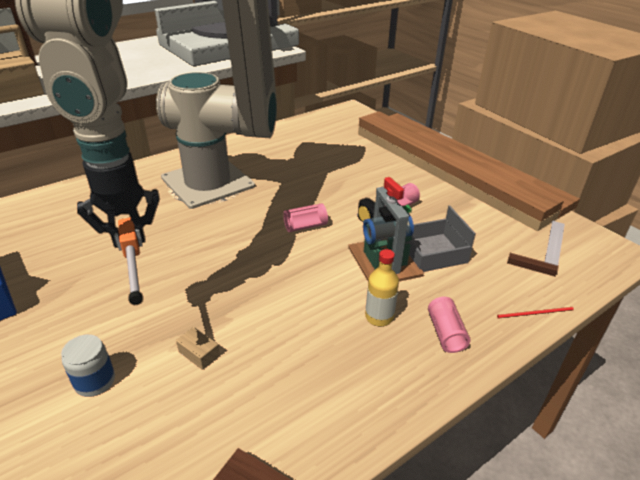

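>>> carry_out(
  increments=[
    [[0, 0, 0], -8, 10],
    [[0, 0, 0], -8, 10],
    [[0, 0, 0], -8, 10],
    [[0, 0, 0], -8, 10],
    [[0, 0, 0], -8, 10],
    [[0, 0, 0], -8, 10],
    [[0, 0, 0], -8, 10],
    [[0, 0, 0], -8, 10],
  ],
)

```text
time_s: 20.1
eef_pos: [0.4514, -0.3477, 0.2094]
ee_rot: [-0.659, 1.468, 0.658]
wrist_force: [0.2, -0.4, -2.9]
grip_width: 0.0272
```

>>> carry_out(
  increments=[
    [[0, 0, 0], -8, 10],
    [[0, 0, 0], -8, 10],
    [[0, 0, 0], -8, 10],
    [[0, 0, 0], 0, 10],
    [[0, 0, 0], 0, 10],
    [[0, 0, 0], 0, 10],
    [[0, 0, 0], 0, 10],
    [[0, 0, 0], 0, 10],
  ],
)

```text
time_s: 20.9
eef_pos: [0.4513, -0.3477, 0.2093]
ee_rot: [-0.974, 1.342, 0.974]
wrist_force: [-0.4, 0.1, -2.8]
grip_width: 0.0276
```

```bash
cat > goto.py <<'E'
import sys
from workcell import env
from h import *
np.set_printoptions(precision=4,suppress=True)
C=(.566,.178,np.radians(72))
def rep():
    st=env.state();Rt=Ro.from_rotvec(st["ee_rot"]).as_matrix();p=st["eef_pos"]
    print(st["time_s"],p,"yaw z",np.degrees(np.arctan2(Rt[1,2],Rt[0,2])),"tilt",Rt[2,1:]*57.3,"F",st["wrist_force"])
    d=p[:2]-np.array(C[:2]);c,s=np.cos(C[2]),np.sin(C[2]); print("cradle xy",c*d[0]+s*d[1],-s*d[0]+c*d[1])
    return st,Rt
if __name__=="__main__":
    st,Rt=rep(); X=[float(v) for v in sys.argv[1:4]]
    print("move mm",Rt.T@(mod(C,X)-st["eef_pos"])*1000)
E
python3 goto.py -.251 0 .150
```

```text
20.9 [ 0.4513 -0.3477  0.2093] yaw z 71.93433641658193 tilt [ 0.0002 -0.0016] F [-0.4406  0.0586 -2.8033]
cradle xy -0.5353951963466421 -0.053346894259757166
move mm [ 59.3199  53.6725 284.3355]
```

>>> carry_out(
  increments=[
    [[7, 7, 36], 0, 10],
    [[7, 7, 36], 0, 10],
    [[7, 7, 36], 0, 10],
    [[7, 7, 36], 0, 10],
    [[7, 7, 36], 0, 10],
    [[8, 7, 36], 0, 10],
    [[8, 7, 36], 0, 10],
    [[8, 5, 32], 0, 10],
  ],
)

```text
time_s: 21.7
eef_pos: [0.4878, -0.0592, 0.1502]
ee_rot: [-0.974, 1.341, 0.974]
wrist_force: [0.2, -0.5, -2.1]
grip_width: 0.0274
```

>>> carry_out(
  increments=[
    [[20, 0, 0], 0, 10],
    [[24, 0, 0], 0, 10],
    [[20, 0, 0], 0, 10],
    [[0, 0, 0], 0, 10],
    [[0, 0, 0], 0, 10],
    [[0, 0, 0], 0, 10],
    [[0, 0, 0], 0, 10],
    [[0, 0, 0], 0, 10],
  ],
)

```text
time_s: 22.5
eef_pos: [0.4888, -0.0613, 0.0874]
ee_rot: [-0.975, 1.34, 0.973]
wrist_force: [-0.2, 0.2, -2.5]
grip_width: 0.0274
```

```bash
python3 goto.py -.25 0 .084; python3 - <<'E'
from workcell import env
from h import *
np.set_printoptions(precision=4,suppress=True)
C=(.566,.178,np.radians(72))
st=env.state();ft=env.grab_frame("top");ct=cam(ft);fs=env.grab_frame("scene");cs=cam(fs)
a=env.tip_of("rod_tip","top");b=env.tip_of("rod_tip","scene");print(a[:2],b[:2])
if a and b:
  X,e=tri([(ct,a[0]["centre"]),(cs,b[0]["centre"])]);print("tip",X,e)
a=env.tip_of("pipe_entry","top");b=env.tip_of("pipe_entry","scene");print(a[:3],b[:3])
for q in ((-.05,0,.1),(-.089,0,.097)): print(mod(C,q),proj(ct,mod(C,q)),proj(cs,mod(C,q)))
cv2.imwrite("pics/t7.png",cv2.resize(ft["img"][190:340,200:400,::-1],(800,600),interpolation=2))
cv2.imwrite("pics/s7.png",cv2.resize(fs["img"][170:320,270:470,::-1],(800,600),interpolation=2))
E
```

```text
22.5 [ 0.4888 -0.0613  0.0874] yaw z 71.96004942256627 tilt [-0.1224  0.0068] F [-0.1783  0.2073 -2.513 ]
cradle xy -0.2514131609929014 -0.00046387550531350186
move mm [3.3959 0.4721 1.4124]
[{'centre': [266.4, 261.3], 'p': 0.48}] [{'centre': [350.1, 233.1], 'p': 0.81}]
tip [0.5384 0.0932 0.1045] 0.0008297806193524454
[{'centre': [251.2, 254.4], 'p': 0.89}, {'centre': [249.2, 333.8], 'p': 0.89}, {'centre': [245.0, 177.3], 'p': 0.62}] [{'centre': [369.3, 233.8], 'p': 0.88}, {'centre': [440.8, 303.4], 'p': 0.76}]
[0.5505 0.1304 0.1   ] [251.074  256.4366] [366.1671 231.725 ]
[0.5385 0.0934 0.097 ] [266.4327 261.2609] [349.7303 235.8236]
```

View pics/t7.png

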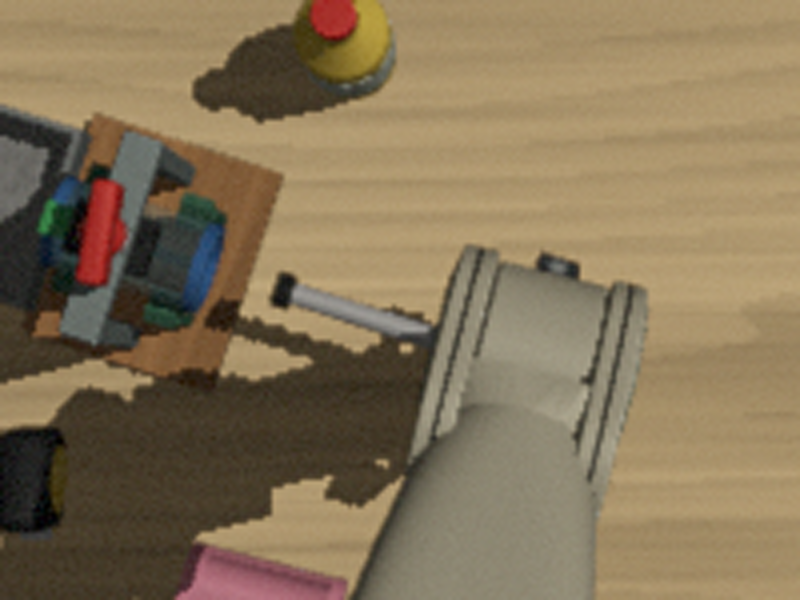

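View pics/s7.png

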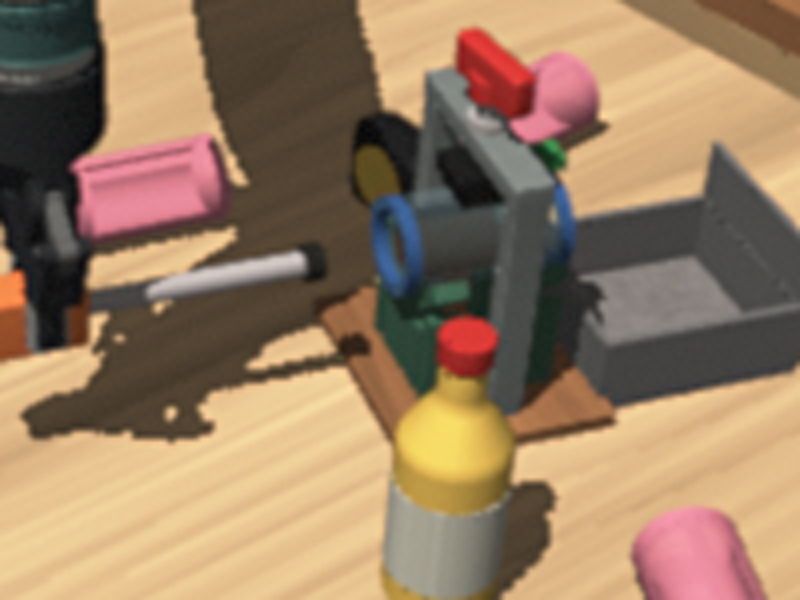

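>>> carry_out(
  increments=[
    [[4, 0, 0], 0, 10],
    [[0, 0, 10], 0, 10],
    [[0, 0, 12], 0, 10],
    [[0, 0, 12], 0, 10],
    [[0, 0, 12], 0, 10],
    [[0, 0, 8], 0, 10],
    [[0, 0, 0], 0, 10],
    [[0, 0, 0], 0, 10],
  ],
)

```text
time_s: 23.6
eef_pos: [0.5047, -0.009, 0.0823]
ee_rot: [-0.975, 1.341, 0.975]
wrist_force: [-0.5, -0.5, -2.5]
grip_width: 0.0272
```

```bash
python3 goto.py -.1 0 .084; python3 - <<'E'
from workcell import env
from h import *
ft=env.grab_frame("top");fs=env.grab_frame("scene")
cv2.imwrite("pics/t8.png",cv2.resize(ft["img"][200:320,200:360,::-1],(800,600),interpolation=2))
cv2.imwrite("pics/s8.png",cv2.resize(fs["img"][170:290,320:480,::-1],(800,600),interpolation=2))
E
```

```text
23.6 [ 0.5047 -0.009   0.0823] yaw z 72.01532131946591 tilt [0.0036 0.0221] F [-0.4658 -0.5218 -2.5111]
cradle xy -0.19680291778838505 0.0005381211492000992
move mm [-1.6977 -0.5639 96.8034]
```

View pics/s8.png

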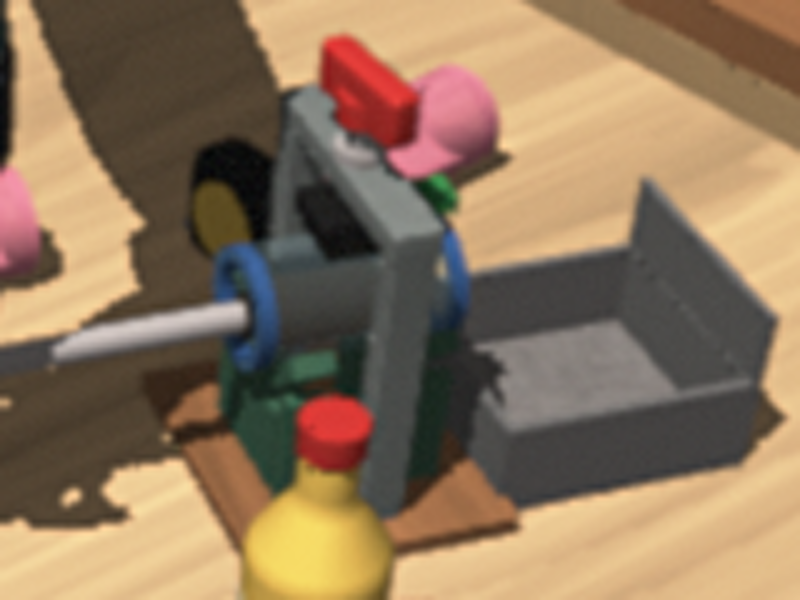

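View pics/t8.png

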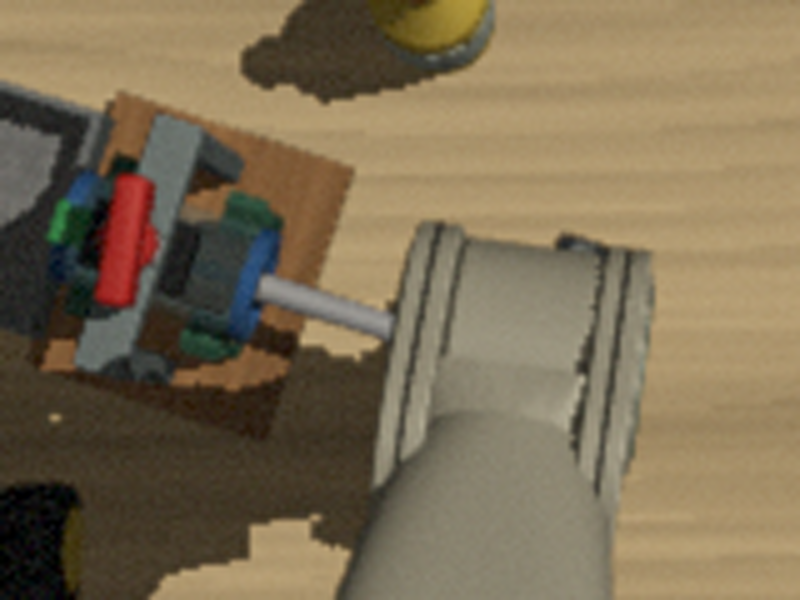

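>>> carry_out(
  increments=[
    [[0, 0, 7], 0, 10],
    [[0, 0, 7], 0, 10],
    [[0, 0, 7], 0, 10],
    [[0, 0, 7], 0, 10],
    [[0, 0, 7], 0, 10],
    [[0, 0, 7], 0, 10],
    [[0, 0, 7], 0, 10],
    [[0, 0, 7], 0, 10],
  ],
)

```text
time_s: 24.5
eef_pos: [0.521, 0.0412, 0.0824]
ee_rot: [-0.976, 1.348, 0.97]
wrist_force: [-3.4, -8.9, 1.1]
grip_width: 0.0273
```

```bash
python3 goto.py -.1 0 .084; python3 - <<'E'
from workcell import env
from h import *
ft=env.grab_frame("top");fs=env.grab_frame("scene")
cv2.imwrite("pics/t9.png",cv2.resize(ft["img"][200:320,180:340,::-1],(800,600),interpolation=2))
cv2.imwrite("pics/s9.png",cv2.resize(fs["img"][170:290,320:480,::-1],(800,600),interpolation=2))
E
```

```text
24.5 [0.521  0.0412 0.0824] yaw z 71.84153901014666 tilt [-0.0006 -0.3585] F [-3.411  -8.9281  1.0509]
cradle xy -0.14399815598814314 0.0004861261678898235
move mm [-1.8807 -0.3645 43.9884]
```

View pics/s9.png

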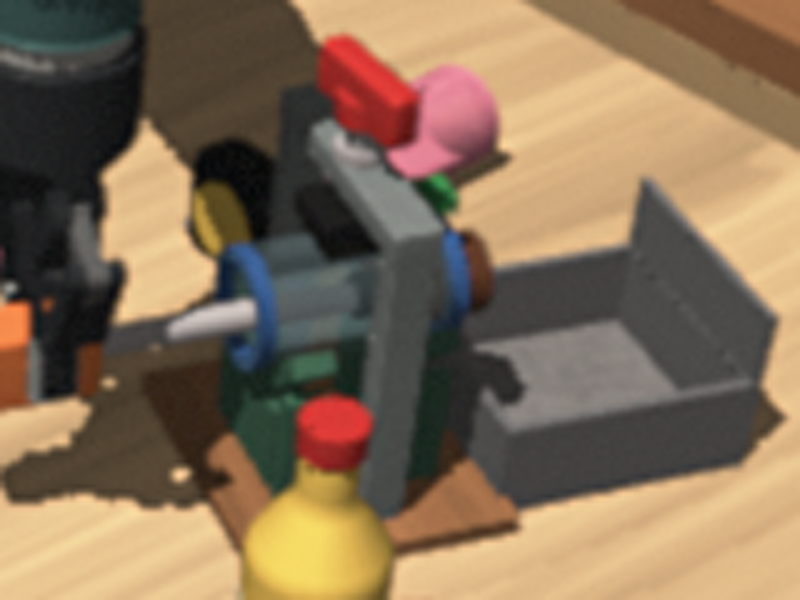

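View pics/t9.png

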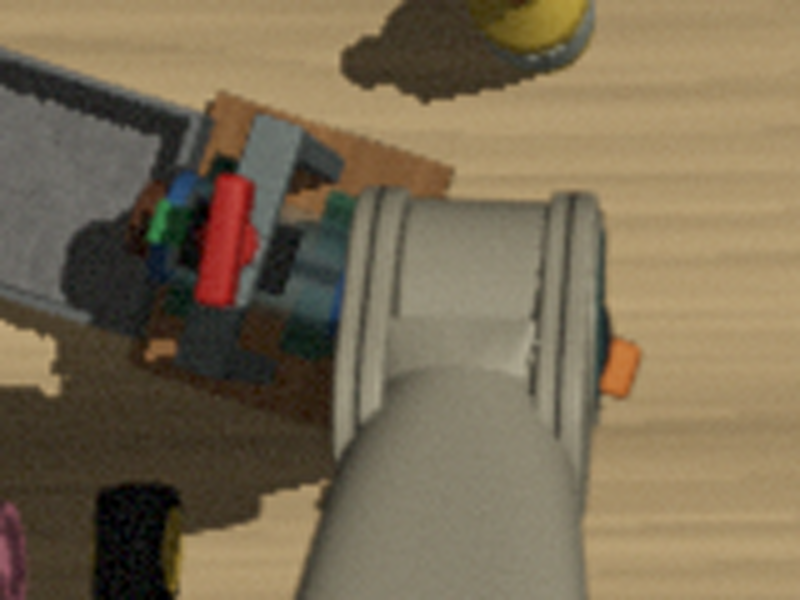

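>>> carry_out(
  increments=[
    [[0, 0, 5], 0, 10],
    [[0, 0, 5], 0, 10],
    [[0, 0, 5], 0, 10],
    [[0, 0, 5], 0, 10],
    [[0, 0, 5], 0, 10],
    [[0, 0, 5], 0, 10],
    [[0, 0, 5], 0, 10],
    [[0, 0, 0], 0, 10],
  ],
)

```text
time_s: 25.4
eef_pos: [0.5331, 0.0778, 0.0824]
ee_rot: [-0.974, 1.34, 0.975]
wrist_force: [-0.1, 0.1, -2.4]
grip_width: 0.0273
```

```bash
python3 goto.py -.1 0 .084; python3 - <<'E'
from workcell import env
from h import *
fs=env.grab_frame("scene")
cv2.imwrite("pics/s10.png",cv2.resize(fs["img"][170:290,320:480,::-1],(800,600),interpolation=2))
E
```

```text
25.4 [0.5331 0.0778 0.0824] yaw z 72.00912913039744 tilt [-0.0091  0.072 ] F [-0.0727  0.084  -2.4064]
cradle xy -0.10549809548173666 0.00031884312791620115
move mm [-1.6348 -0.32    5.5001]
```

View pics/s10.png

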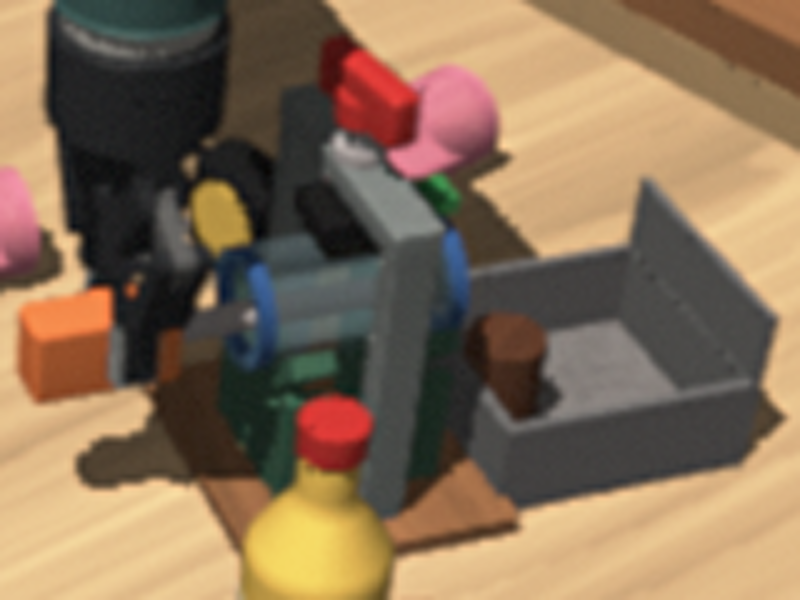

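>>> carry_out(
  increments=[
    [[0, 0, -8], 0, 10],
    [[0, 0, -15], 0, 10],
    [[0, 0, -20], 0, 10],
    [[0, 0, -20], 0, 10],
    [[0, 0, -20], 0, 10],
    [[0, 0, -20], 0, 10],
    [[0, 0, -20], 0, 10],
    [[0, 0, -20], 0, 10],
  ],
)

```text
time_s: 26.25
eef_pos: [0.4873, -0.0607, 0.0823]
ee_rot: [-0.974, 1.343, 0.974]
wrist_force: [-0.1, -0.2, -3.3]
grip_width: 0.0273
```

>>> carry_out(
  increments=[
    [[0, 0, -20], 0, 10],
    [[0, 0, -20], 0, 10],
    [[0, 0, -20], 0, 10],
    [[0, 0, -20], 0, 10],
    [[0, 0, 0], 0, 10],
    [[0, 0, 0], 0, 10],
    [[0, 0, 0], 0, 10],
    [[0, 0, 0], 0, 10],
  ],
)

```text
time_s: 27.05
eef_pos: [0.4636, -0.1346, 0.0823]
ee_rot: [-0.975, 1.341, 0.975]
wrist_force: [0.4, -0.3, -2.5]
grip_width: 0.0271
```

```bash
python3 goto.py -.33 0 .007; python3 - <<'E'
from workcell import env
from h import *
fs=env.grab_frame("scene");ft=env.grab_frame("top")
cv2.imwrite("pics/s11.png",fs["img"][:,:,::-1])
cv2.imwrite("pics/t11.png",ft["img"][:,:,::-1])
E
```

```text
27.05 [ 0.4636 -0.1346  0.0823] yaw z 72.02045686306514 tilt [0.0093 0.0098] F [ 0.4406 -0.2832 -2.4638]
cradle xy -0.32891582651339824 0.0007663141138623819
move mm [75.2736 -0.7782 -1.0973]
```

View pics/s11.png

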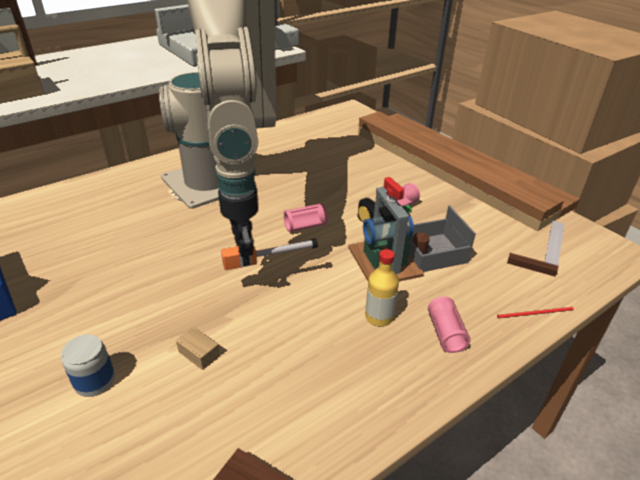

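View pics/t11.png

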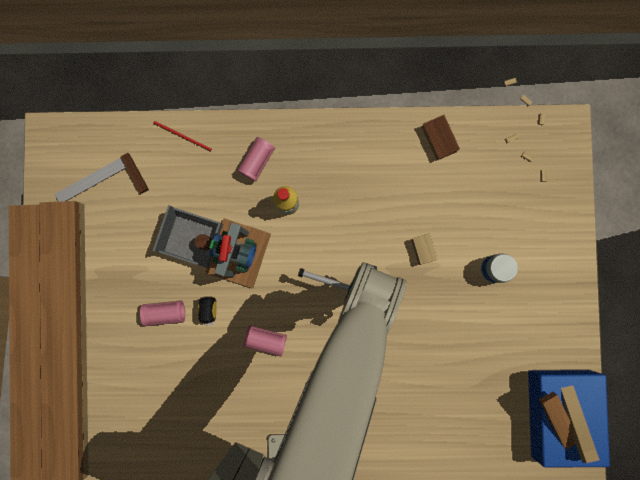

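>>> carry_out(
  increments=[
    [[20, 0, 0], 0, 10],
    [[25, 0, 0], 0, 10],
    [[15, 0, 0], 0, 10],
    [[9, 0, 0], 0, 10],
    [[5, 0, 0], 0, 10],
    [[0, 0, 0], 0, 10],
    [[0, 0, 0], 0, 10],
    [[0, 0, 0], 0, 10],
  ],
)

```text
time_s: 27.95
eef_pos: [0.4646, -0.1354, 0.0092]
ee_rot: [-0.976, 1.341, 0.973]
wrist_force: [-0.1, 0.1, -1.4]
grip_width: 0.0272
```

>>> carry_out(
  increments=[
    [[1, 0, 0], 0, 10],
    [[0, 0, 0], 0, 10],
    [[0, 0, 0], 0, 35],
    [[0, 0, 0], 0, 50],
    [[0, 0, 0], 0, 60],
    [[0, 0, 0], 0, 60],
    [[0, 0, 0], 0, 60],
    [[0, 0, 0], 0, 60],
  ],
)

```text
time_s: 28.75
eef_pos: [0.4637, -0.1351, 0.0073]
ee_rot: [-0.974, 1.342, 0.974]
wrist_force: [0.1, 0.8, 0.5]
grip_width: 0.06
```

>>> carry_out(
  increments=[
    [[-5, 0, 0], 0, 60],
    [[-20, 0, 0], 0, 60],
    [[-35, 0, 0], 0, 60],
    [[-35, 0, 0], 0, 60],
    [[-35, 0, 0], 0, 60],
    [[-35, 0, -15], 0, 60],
    [[-35, 0, -15], 0, 60],
    [[0, 0, 0], 0, 60],
  ],
)

```text
time_s: 29.55
eef_pos: [0.4578, -0.1665, 0.2134]
ee_rot: [-0.981, 1.338, 0.964]
wrist_force: [1.5, -1.0, -0.1]
grip_width: 0.0601
```

>>> carry_out(
  increments=[
    [[0, 0, -15], 0, 60],
    [[0, 0, -25], 0, 60],
    [[0, 0, -25], 0, 60],
    [[0, 0, -25], 0, 60],
    [[0, 0, -25], 0, 60],
    [[0, 0, 0], 0, 60],
    [[0, 0, 0], 0, 60],
    [[0, 0, 0], 0, 60],
  ],
)

```text
time_s: 30.35
eef_pos: [0.4187, -0.272, 0.2069]
ee_rot: [-0.974, 1.341, 0.976]
wrist_force: [0.5, 0.0, -0.0]
grip_width: 0.0601
```

```bash
python3 goto.py -.33 0 .007; python3 - <<'E'
from workcell import env
from h import *
fs=env.grab_frame("scene");ft=env.grab_frame("top");cs=cam(fs);ct=cam(ft)
np.set_printoptions(precision=4,suppress=True)
for l in ("rod_grip","rod_tip","plug_center","pipe_center","tab_tip"):
    a=env.tip_of(l,"top");b=env.tip_of(l,"scene")
    print(l,[d["centre"] for d in a],[d["centre"] for d in b], tri([(ct,a[0]["centre"]),(cs,b[0]["centre"])]) if a and b else None)
cv2.imwrite("pics/s12.png",fs["img"][:,:,::-1])
cv2.imwrite("pics/t12.png",cv2.resize(ft["img"][190:340,140:340,::-1],(800,600),interpolation=2))
E
```

```text
30.35 [ 0.4187 -0.272   0.2069] yaw z 72.00671732573274 tilt [0.0512 0.0473] F [ 0.462   0.0033 -0.0077]
cradle xy -0.47349464116477824 0.0010675302665286157
move mm [200.0422  -1.2631 143.3294]
rod_grip [[362.2, 289.9]] [[245.0, 286.4]] (array([ 0.4674, -0.1411,  0.0153]), 0.004633408865402833)
rod_tip [[297.3, 273.2], [359.8, 292.6]] [[315.2, 269.9]] (array([0.5101, 0.0218, 0.013 ]), 0.0007875234285283675)
plug_center [[203.6, 243.1], [235.6, 247.9]] [[421.5, 245.7], [391.1, 227.6]] (array([0.5939, 0.2659, 0.0275]), 0.00825903482369063)
pipe_center [[266.6, 338.4], [259.8, 158.1], [233.0, 250.6], [161.3, 312.9]] [[303.3, 213.5], [448.2, 324.3], [400.5, 196.8], [384.6, 227.2]] (array([0.348 , 0.0996, 0.0472]), 0.0012465521847551215)
tab_tip [[231.2, 253.3]] [[407.9, 203.6]] (array([0.5732, 0.1887, 0.1636]), 0.037538960539916164)
```

View pics/s12.png

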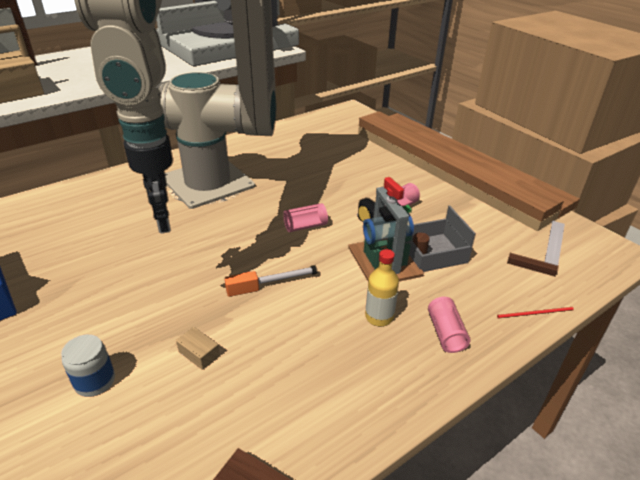

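View pics/t12.png

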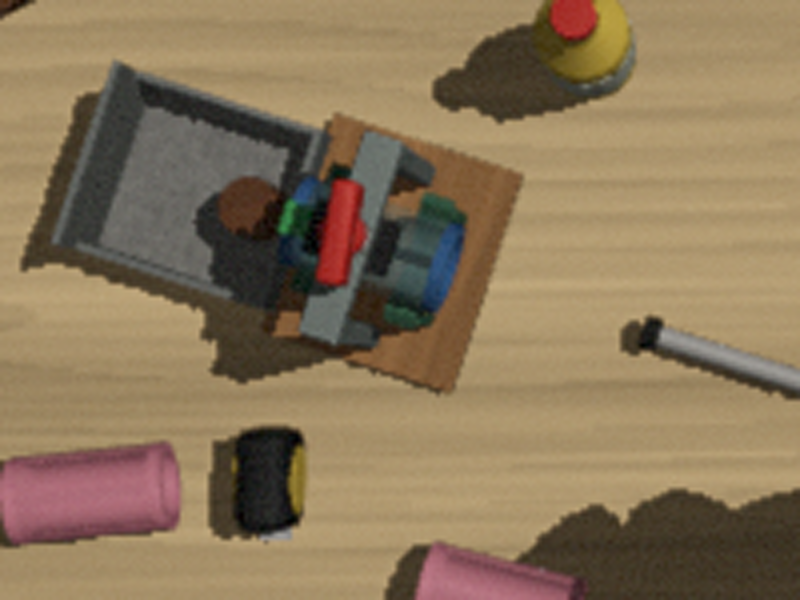

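```bash
python3 -c "
from workcell import env
print(env.hand_in())"
```

```text
the job is handed in; nothing more can be done
None
```

The clamp is tight, the plug is in the grey tray, and the rod lies flat and released on the bench. I handed the job in at about 30.6 s; hand-in gives no verdict.

**What I did**
- I turned the red knob about 71° clockwise, and the green tab came out roughly 13–14 mm by image measurement.
- I pushed the plug through with the rod, with about 9.5 N read at the wrist, and it dropped into the tray.
- I drew the rod straight back, laid it on free bench in front of the clamp, and moved the arm clear with the wrist force near zero.

**Last checks**
- **Plug:** it stands upright in the tray, about 92 mm along the cradle's x, its middle about 28 mm up.
- **Rod:** the handle's middle measures about 15 mm up and the tip about 13 mm.
- **Pipe:** its image position is within about 1 pixel (roughly 2 mm) of the start.
- **Bystanders:** the glue, tin, tape and offcut look unmoved by eye; I did not measure them.

**What disagreed**
- **Tab:** the two-camera position for its tip was unusable because the views missed each other by about 38 mm. I rely on the wrist and top pictures, which show it out.
- **Clamp position:** one wrist-camera fit was about 7 mm off from the others, probably because the arm was still settling. I discarded it in favour of the fit that agreed with the knob contact.

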